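# Wake and tare the market scale

## Task

Get the market scale ready with its empty tray on it: first tip the rocker switch on by pressing its raised end down, then push the round key fully in (it stays in), and then press the long bar-shaped key fully down and keep it down. Finish while still holding the bar key down with the fingers. Do not press the square key, and leave the tray, the jar and the tin where they are.

Things in the scene. Friction and masses are not known exactly. Their poses are not given: they have to be found in the camera images.
- scale: White shop scale, fixed: 380 mm deep (its x), 320 mm wide (its y), origin at the centre of its underside on the counter, front (-x) towards the robot, turned up to about 0.3 rad. Its low flat black key deck is the front 145 mm, top 50 mm above the counter; behind it a raised weighing pan of steel, its front edge 45 mm in front of the scale's centre, its top 94 mm above the counter.
- rocker_unit: Dark grey steel bezel plate of the rocker switch, 66 x 52 x 3 mm, origin at the centre of its underside on the deck; z up, x away from the robot across the deck. The four key units sit in one row across the deck, 66 mm apart (in any order), 135 mm from the scale's centre towards its front (-x of the scale), all turned like the scale. 
- round_unit: Dark grey steel bezel plate of the round key, same size and origin as the rocker's.
- bar_unit: Dark grey steel bezel plate carrying the bar key, same size and origin as the rocker's.
- square_unit: Dark grey steel bezel plate of the square key, which must not be pressed; same size and origin as the rocker's. Its white square key is 26 x 26 mm, top 17 mm above the deck.
- rocker_raised_end (a point): Point to press on the white V-shaped rocker (56 mm long along x, 36 mm wide (y), pivoting at its middle 11 mm above the deck): on the top face of the half farther from the robot, about 20 mm from the pivot. In the off state this half slopes up, away from the robot, at 0.36 rad, its end about 21 mm above the deck; this point is about 18 mm above the deck. When on, this half lies level 11 mm above the deck and the other half stands up.
- rocker (a joint): Rocker angle: 0 (to 0.04 at the start) off, 0.36 rad fully on at its stop. About 1.5 N at the raised end moves it; it stays where it is left.
- round_top (a point): Centre of the top of the round white key, diameter 32 mm, 17 mm above the deck when out.
- round (a joint): How far the round key is pushed in: 0 out, 0.007 m fully in at its stop. About 3 N moves it; it has no spring and stays where it is left.
- bar_top (a point): Centre of the top of the bar-shaped white key, 54 mm long (x) by 18 mm wide (y), 17 mm above the deck when up.
- bar (a joint): How far the bar key is pressed: 0 up, 0.007 m fully down at its stop. Sprung: 1.5 N starts it, 5 N holds it fully down, and it rises when released.
- square (a joint): How far the square key is pressed: 0 up, 0.007 m down; sprung like the bar key.
- tray: Loose empty aluminium tray, 130 x 190 x 25 mm, standing on the weighing pan; origin at the centre of its underside.
- jar: Loose closed jar, diameter 64 mm, 100 mm high, on the counter beyond the left (+y) side of the scale (beyond it lies a flat stack of paper bags, 38 mm high, fixed); origin at the centre of its underside.
- tin: Loose flat steel tin, diameter 84 mm, 34 mm high, on the counter beyond the right (-y) side of the scale; origin at the centre of its underside.

How it is judged (in metres and radians):
On the way, in this order (a step that is already met when the one before it is completed fails the run):
1. the rocker is tipped on while the round and bar keys are still up (value of joint rocker above 0.28 rad and value of joint each of round, bar below 0.002 m), for 0.1 s.
2. the round key is pushed fully in, the bar key still up (value of joint rocker above 0.28 rad and value of joint round above 0.005 m and value of joint bar below 0.002 m), for 0.1 s.
3. the bar key is held down (value of joint rocker above 0.28 rad and value of joint each of round, bar above 0.005 m), for 0.2 s.
At the end, for the whole second after the job is handed in: The rocker is on (over 0.28 rad), the round key is in (over 5 mm of 7), the bar key is down (over 5 mm of 7) and the fingers still press it (over 1.5 N); the square key is up; tray, jar and tin are within 15 mm of where they started (all of step 3 and value of joint square below 0.002 m and contact force between the fingers and bar_unit above 1.5 N and distance of each of tray, jar, tin from where it was at the start of the episode below 0.015 m); the arm keeps its last pose, push and grip.
It fails at once if the round key is pushed in before the rocker is on (value of joint round above 0.003 m and value of joint rocker below 0.25 rad).
It fails at once if the bar key is pressed before the rocker is on and the round key is in (value of joint bar above 0.003 m and (value of joint rocker below 0.25 rad or value of joint round below 0.0045 m)).
It fails at once if the square key is pressed (value of joint square above 0.003 m).
It fails at once if the tray, the jar or the tin is moved, tipped or lifted (distance of any of tray, jar, tin from where it was at the start of the episode above 0.015 m or angle between any of tray, jar, tin's own z axis and vertical above 0.3 rad).
It also fails if it takes over 38 s, if anything falls off the work surface, if the arm or the gripper's body presses on something with over 40 N, if the wrist force passes 120 N, or if a joint passes its speed limit or range.

## Robot

A 7-joint arm with a two-finger parallel gripper is mounted at the origin on the work surface. World frame = base frame: x ahead of the robot, y to its left, z up, the work surface at z = 0. Lengths are in m, angles in degrees, forces in N, time in s.
With the tool pointing down it reaches from about 0.425 to 0.875 m from the base axis. Payload 4.7 kg.
Tool frame: the origin (TCP) lies between the finger pads; the fingertips stand 8 mm ahead of it and the grasp point (between the pads) lies 11 mm behind it; z points along the fingers, y is the line along which they close (so a half turn about z gives the same grasp; the last joint's range is limited). The gripper opens to 87 mm and grips with 3 to 60 N. Pads are 19 mm wide; open, the fingers measure 117 mm over their backs; the gripper's body (75 mm by 190 mm) begins 51 mm behind the grasp point.
Start: joints at [71.454, 18.392, -4.016, 83.108, 1.295, 78.541, -3.26], TCP at [0.215, -0.613, 0.231] pointing down, gripper open.
Joint ranges: [-163.93, 163.93], [-17.29, 119.83], [-79.2, 71.16], [3.27, 140.29], [-89.18, 269.18], [5.43, 117.66], [-154.24, 154.24]. Speed limits (degrees/s): [147.25, 147.25, 180, 180, 180, 180, 180].

## Interface

Orientations are given as [roll, pitch, yaw] about the fixed x, y, z axes, in that order (R = Rz(yaw) Ry(pitch) Rx(roll)).
In Python, from cell import env, viewer gives the robot as it stands. The module is installed in compiled form; this text tells all that it offers.
- The arm moves only by the tool arm_command, never from a script. Its argument "series" is a list of rows, each a list of 2 entries, a list of its own where there are three numbers: the shift along the tool's x, y, z in mm, then the turn about the tool's z in rad. A call has exactly 5 rows; each row is the pose to reach, as a shift and turn from the pose commanded when the call began, along the tool's axes at that moment; what a row does not reach only later rows make up. A row lasts 1/10 s, in which the tool goes at most 50 mm and 8.59 degrees, less where a joint would pass 70% of its speed; a pose out of reach is approached as far as the arm can. A call with a gripper value outside its range is refused whole. "grip" is the gripper command: -1 is fully open, 1 is shut, values between are in proportion, set as the call begins (left out, the last holds). The fingers move at their own pace and stop on an object; "grip_force" is the grip in N (left out, the last holds). Time passes only in rows, so rows that repeat a pose let the fingers close, or fill a call up. It gives the time, the measured TCP pose, the force, the opening and the grip force at its end, in the units of the state.
- env.get_obs(): the state, without advancing time (a new reading comes with each control period).
- viewer.read_camera(name): name is "scene" or "top" or "wrist"; returns (picture, depth): 420x560x3 uint8, blue, green, red; 420x560 float32, m along the optical axis (not along the pixel's ray), 0 where there is no reading.
- viewer.calibration(name): a dict with "K" (3x3 intrinsics, pixels), "dist" ([k1, k2, p1, p2, k3] as OpenCV has them; the pictures are not rectified), "T" (4x4, takes a point from camera to world coordinates); the wrist camera has in their place "hand_eye" (4x4, takes a point from camera to tool coordinates, whose origin is the TCP and whose axes are the flange's). Camera axes: x right, y up, looking along -z (the intrinsics and any distortion apply to the point x, -y, -z); pixel columns grow to the right and rows downward; lengths in m; the calibration is good to about 2 mm. A picture is of the moment at which its call begins: read the wrist's pose just before it. calibration takes no time and is no camera call.
- env.sign_off(): hands the job in; it is judged then, once.
The state is a dict: "time_s": time; "qpos": joint angles; "joint_velocities": joint speeds; "effort": joint torques, N m; "tool_pos": TCP position; "tool_rot": TCP orientation; "force": force on the tool from outside, world axes, zero at the start; "wrist_torque": the same for the moment, N m; "grip_width": finger opening in m; "grasp_force": force on a finger pad.
Only numpy, scipy, OpenCV 4.12 (cv2) and the standard library are available. Lean on these libraries where they do the work, as an engineer would, in place of code of your own. Each camera call takes 0.05 s, during which the arm holds its last target. There are 200 camera calls.

## Working session

There is one attempt and no reset: what is moved stays moved. The work goes in short steps, Python scripts to look and compute and a tool call to move; the robot and the scene stay as the last step left them, time stands still between calls to the robot, and variables do not carry over. Pictures are saved under pics/ and viewed, at most 10 in all, crops included, and the job is handed in when it is done.

Besides the shell and the picture viewer there is one more tool, called as name(argument=value, ...) on one line, values as JSON. arm_command: Moves the arm, as the interface text tells. Its arguments: {"type":"object","properties":{"series":{"type":"array"},"grip":{"type":"number"},"grip_force":{"type":"number"}},"required":["series"]}

```bash
mkdir -p pics
python3 - <<'E'
from cell import env, viewer
import cv2,numpy as np
o=env.get_obs();print(o['time_s'],o['tool_pos'],o['tool_rot'],o['grip_width'],o['force'])
for n in('top','scene'):
    p,d=viewer.read_camera(n);cv2.imwrite(f'pics/{n}0.png',p);np.save(f'{n}_d.npy',d);np.save(f'{n}_p.npy',p)
    c=viewer.calibration(n);print(n,c['K'],c['dist'],np.round(c['T'],3))
print(viewer.calibration('wrist'))
E
```

```text
0.0 [ 0.21519443 -0.61276444  0.22945111] [-1.79889313e+02  4.25235943e-03  1.93560259e+01] 0.08706896796667762 [ 0.41026765 -0.60781681 -0.32978775]
top [[406.6577742    0.         277.3209449 ]
 [  0.         406.6577742  204.67814566]
 [  0.           0.           1.        ]] [-0.09368231  0.          0.          0.          0.        ] [[ 0.021  0.991 -0.132  0.48 ]
 [-1.     0.023  0.011  0.027]
 [ 0.014  0.132  0.991  1.09 ]
 [ 0.     0.     0.     1.   ]]
scene [[427.42073246   0.         275.32139427]
 [  0.         427.42073246 209.7668757 ]
 [  0.           0.           1.        ]] [-0.07002829  0.          0.          0.          0.        ] [[ 0.479 -0.691  0.541  1.205]
 [ 0.878  0.372 -0.301 -0.269]
 [ 0.007  0.619  0.785  0.911]
 [ 0.     0.     0.     1.   ]]
{'K': array([[301.08812318,   0.        , 282.77689775],
       [  0.        , 301.08812318, 207.21684888],
       [  0.        ,   0.        ,   1.        ]]), 'dist': array([-0.06752331,  0.        ,  0.        ,  0.        ,  0.        ]), 'hand_eye': array([[ 6.19932854e-04,  9.68854711e-01,  2.47629088e-01,
         6.65577405e-02],
       [ 9.99999793e-01, -6.42992213e-04,  1.22494049e-05,
         8.87894494e-04],
       [ 1.71091469e-04,  2.47629029e-01, -9.68854909e-01,
        -1.54664989e-01],
       [ 0.00000000e+00,  0.00000000e+00,  0.00000000e+00,
         1.00000000e+00]])}
```

View pics/top0.png

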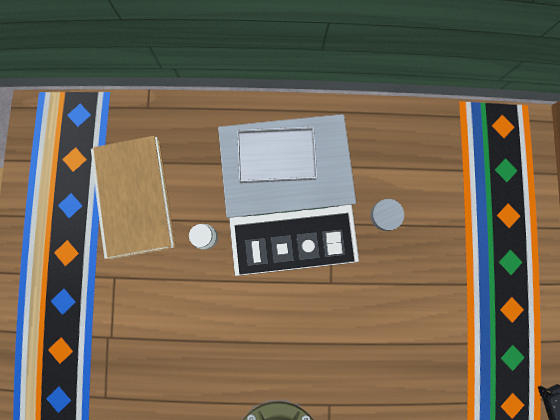

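View pics/scene0.png

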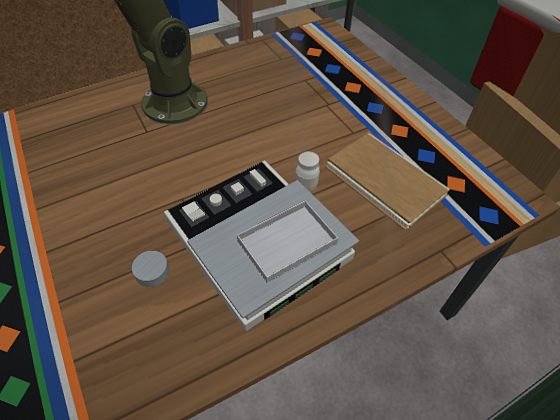

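```bash
cat > h.py <<'E'
import numpy as np,cv2
from scipy.spatial.transform import Rotation as R
def ray(uv,c,T,z):
    n=cv2.undistortPoints(np.float64(uv).reshape(-1,1,2),c['K'],c['dist'])[:,0]
    d=np.c_[n[:,0],-n[:,1],-np.ones(len(n))]@T[:3,:3].T
    return T[:3,3]+d*((z-T[2,3])/d[:,2])[:,None]
def blobs(p,thr=170,amin=40,amax=8000):
    m=(p.min(2)>thr).astype(np.uint8)
    n,l,s,ce=cv2.connectedComponentsWithStats(m)
    return [(ce[i],s[i]) for i in range(1,n) if amin<s[i][4]<amax],l
E
python3 - <<'E'
from h import *
from cell import viewer
for n,box in(('top',(235,355,215,275)),('scene',(170,275,160,235))):
    p=np.load(n+'_p.npy');c=viewer.calibration(n)
    b,l=blobs(p)
    for ce,s in b:
        if box[0]<ce[0]<box[1] and box[2]<ce[1]<box[3]:
            print(n,ce.round(1),s,ray([ce],c,c['T'],.067).round(4))
E
```

```text
top [290.3 224.3] [ 230  205  129   71 1256] [[ 0.5674 -0.0183  0.067 ]]
top [333.8 242.8] [326 232  16  23 292] [[ 0.523  -0.1287  0.067 ]]
top [255.7 251.1] [252 241   9  22 144] [[0.4983 0.067  0.067 ]]
top [308.  245.5] [302 240  13  12 119] [[ 0.5149 -0.0636  0.067 ]]
top [281.9 248.3] [277 243  11  11  99] [[0.5067 0.0016 0.067 ]]
scene [274.8 172.8] [263 161  25  24  70] [[0.51   0.1145 0.067 ]]
scene [257.5 176.1] [250 169  16  14  77] [[0.4987 0.0678 0.067 ]]
scene [236.6 186.5] [231 182  12  10  63] [[0.5059 0.0024 0.067 ]]
scene [215.2 197.8] [210 194  12   9  79] [[ 0.5148 -0.0627  0.067 ]]
scene [190.1 207.5] [182 202  17  13 114] [[ 0.5139 -0.1315  0.067 ]]
scene [176.5 226. ] [165 211  23  33 119] [[ 0.5523 -0.1825  0.067 ]]
```

arm_command(series=[[[40,-30,0],0],[[80,-60,0],0.05],[[120,-90,0],0.1],[[160,-120,0],0.15],[[200,-150,0],0.2]], grip=1)

```text
time_s: 0.6
tool_pos: [0.355, -0.4035, 0.2302]
tool_rot: [-180.0, 0.0, 7.8]
force: [1.0, -0.7, 0.6]
grip_width: 0.055
grasp_force: 0.0
```

arm_command(series=[[[25,-28,0],0],[[50,-56,0],0],[[75,-84,0],0.01],[[100,-112,0],0.01],[[125,-140,0],0.01]])

```text
time_s: 1.1
tool_pos: [0.4594, -0.2481, 0.2303]
tool_rot: [-180.0, 0.0, 7.3]
force: [-0.3, -1.7, -0.3]
grip_width: 0.0152
grasp_force: 0.0
```

arm_command(series=[[[25,-28,0],0],[[50,-56,0],0],[[75,-84,0],0],[[99,-111,0],0],[[99,-111,0],0]])

```text
time_s: 1.6
tool_pos: [0.5451, -0.1203, 0.2303]
tool_rot: [-179.8, -0.1, 7.8]
force: [0.2, 1.3, -0.1]
grip_width: 0.0006
grasp_force: 0.0
```

Run:
```python
from h import *
from cell import env,viewer
o=env.get_obs();p,d=viewer.read_camera('wrist');cv2.imwrite('pics/w1.png',p)
c=viewer.calibration('wrist');T=np.eye(4);T[:3,:3]=R.from_euler('xyz',o['tool_rot'],degrees=True).as_matrix();T[:3,3]=o['tool_pos'];T=T@c['hand_eye']
print(o['tool_pos'],o['tool_rot'],o['grip_width'],o['force'],o['time_s'])
b,l=blobs(p,150,80,20000)
for ce,s in b: print(ce.round(),s,ray([ce],c,T,.067).round(4))
```

```text
[ 0.54512952 -0.12026542  0.23026098] [-1.79799508e+02 -8.44714109e-02  7.84934221e+00] 0.0005755349467576639 [ 0.234012    1.31520261 -0.11332573] 1.6
[425. 159.] [ 391  124   69   72 3882] [[ 0.6038 -0.2651  0.067 ]]
[ 18. 167.] [   0  139   36   56 1382] [[0.5366 0.1784 0.067 ]]
[114. 214.] [103 190  22  48 769] [[0.4974 0.0644 0.067 ]]
[290. 212.] [ 273  190   35   47 1451] [[ 0.5269 -0.1307  0.067 ]]
[230. 215.] [216 201  29  29 671] [[ 0.5141 -0.0664  0.067 ]]
[171. 215.] [159 202  25  25 567] [[ 0.5057 -0.001   0.067 ]]
```

View pics/w1.png

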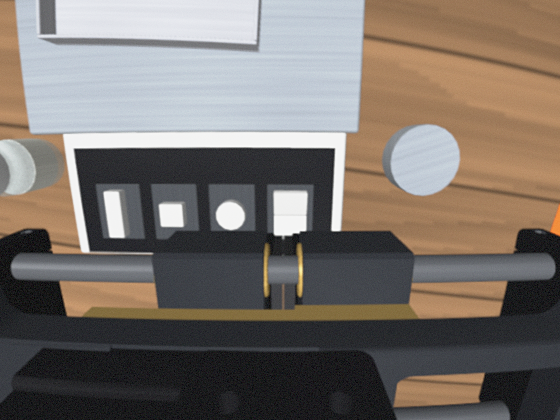

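arm_command(series=[[[0,4,30],0],[[0,4,65],0],[[0,4,100],0],[[0,4,130],0],[[0,4,130],0]])

```text
time_s: 2.15
tool_pos: [0.5391, -0.1318, 0.0959]
tool_rot: [-179.8, 0.5, 7.2]
force: [0.0, 0.4, 0.0]
grip_width: 0.0003
grasp_force: 0.0
```

arm_command(series=[[[0,0,0],0],[[0,0,0],0],[[0,0,0],0],[[0,0,0],0],[[0,0,0],0]])

```text
time_s: 2.65
tool_pos: [0.544, -0.131, 0.1014]
tool_rot: [180.0, -0.1, 7.3]
force: [-0.0, -0.2, -0.2]
grip_width: 0.0002
grasp_force: 0.0
```

arm_command(series=[[[-1,-4,6],0],[[-1,-4,12],0],[[-1,-4,18],0],[[-1,-4,23],0],[[-1,-4,27],0]])

```text
time_s: 3.15
tool_pos: [0.5425, -0.1268, 0.0732]
tool_rot: [-180.0, -0.0, 7.3]
force: [1.1, 0.5, 0.7]
grip_width: 0.0004
grasp_force: 0.7
```

arm_command(series=[[[0,0,1],0],[[0,0,2],0],[[0,0,3],0],[[0,0,4],0],[[0,0,4],0]])

```text
time_s: 3.65
tool_pos: [0.542, -0.1272, 0.0695]
tool_rot: [180.0, 0.0, 7.3]
force: [1.0, 0.2, 1.4]
grip_width: 0.0003
grasp_force: 0.4
```

arm_command(series=[[[0,0,1],0],[[0,0,2],0],[[0,0,2],0],[[0,0,3],0],[[0,0,3],0]])

```text
time_s: 4.15
tool_pos: [0.542, -0.1272, 0.0692]
tool_rot: [179.9, 0.0, 7.3]
force: [-5.8, 2.0, 17.9]
grip_width: 0.0005
grasp_force: 8.9
```

arm_command(series=[[[0,0,-15],0],[[0,0,-32],0],[[-5,-20,-32],0],[[-15,-50,-32],0],[[-19,-67,-32],0]])

```text
time_s: 4.65
tool_pos: [0.5127, -0.0599, 0.0979]
tool_rot: [-179.9, 0.1, 7.5]
force: [-0.2, 0.7, -0.0]
grip_width: 0.0008
grasp_force: 0.0
```

arm_command(series=[[[0,0,0],0],[[0,0,0],0],[[0,0,5],0],[[0,0,10],0],[[0,0,10],0]])

```text
time_s: 5.15
tool_pos: [0.514, -0.0638, 0.0873]
tool_rot: [-180.0, 0.1, 7.2]
force: [0.3, 0.5, 0.6]
grip_width: 0.0001
grasp_force: 0.0
```

Run:
```python
from h import *
from cell import env,viewer
p,d=viewer.read_camera('scene');cv2.imwrite('pics/s2.png',cv2.resize(p[130:260,140:320],None,fx=4,fy=4))
```

```text
(no output)
```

View pics/s2.png

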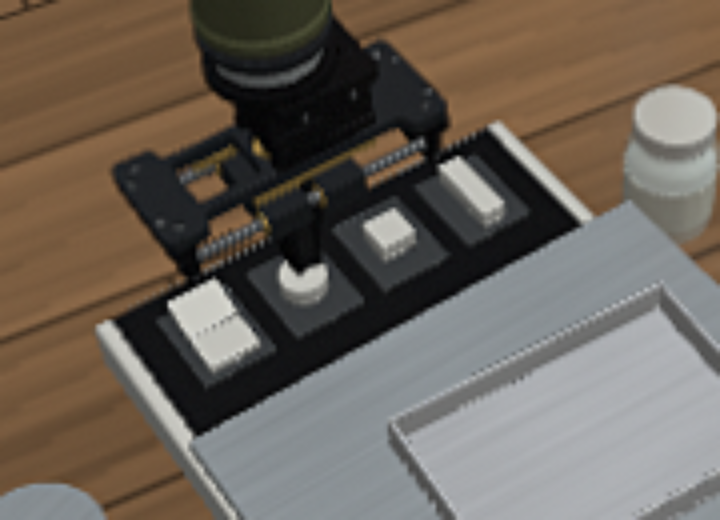

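The crop shows the rocker's far half now level (about 230,345) and the fingertips over the round key (300,275), so I press it.

arm_command(series=[[[0,0,5],0],[[0,0,10],0],[[0,0,13],0],[[0,0,16],0],[[0,0,18],0]])

```text
time_s: 5.7
tool_pos: [0.5143, -0.0631, 0.0704]
tool_rot: [180.0, 0.0, 7.3]
force: [-2.0, -1.5, 3.5]
grip_width: 0.0007
grasp_force: 1.4
```

arm_command(series=[[[0,0,1],0],[[0,0,2],0],[[0,0,3],0],[[0,0,3],0],[[0,0,3],0]])

```text
time_s: 6.2
tool_pos: [0.5144, -0.0631, 0.0684]
tool_rot: [180.0, 0.0, 7.3]
force: [-4.8, 0.8, 8.4]
grip_width: 0.0005
grasp_force: 4.5
```

arm_command(series=[[[0,0,1],0],[[0,0,2],0],[[0,0,2],0],[[0,0,2],0],[[0,0,2],0]])

```text
time_s: 6.7
tool_pos: [0.5145, -0.063, 0.0682]
tool_rot: [179.9, 0.1, 7.3]
force: [-9.3, 0.1, 21.2]
grip_width: 0.0006
grasp_force: 11.1
```

arm_command(series=[[[0,0,-20],0],[[0,0,-42],0],[[0,-40,-42],0],[[0,-85,-42],0],[[0,-131,-42],0]])

```text
time_s: 7.2
tool_pos: [0.4983, 0.068, 0.1078]
tool_rot: [180.0, -0.1, 7.2]
force: [0.5, 0.4, -0.1]
grip_width: 0.0005
grasp_force: 0.0
```

arm_command(series=[[[0,0,0],0],[[0,0,0],0],[[0,0,5],0],[[0,0,14],0],[[0,0,14],0]])

```text
time_s: 7.7
tool_pos: [0.4969, 0.0654, 0.0917]
tool_rot: [-180.0, 0.2, 7.2]
force: [-1.0, -0.5, -0.4]
grip_width: 0.0006
grasp_force: 0.0
```

Run:
```python
from h import *
from cell import env,viewer
p,d=viewer.read_camera('scene');cv2.imwrite('pics/s3.png',cv2.resize(p[130:260,140:320],None,fx=4,fy=4))
```

```text
(no output)
```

View pics/s3.png

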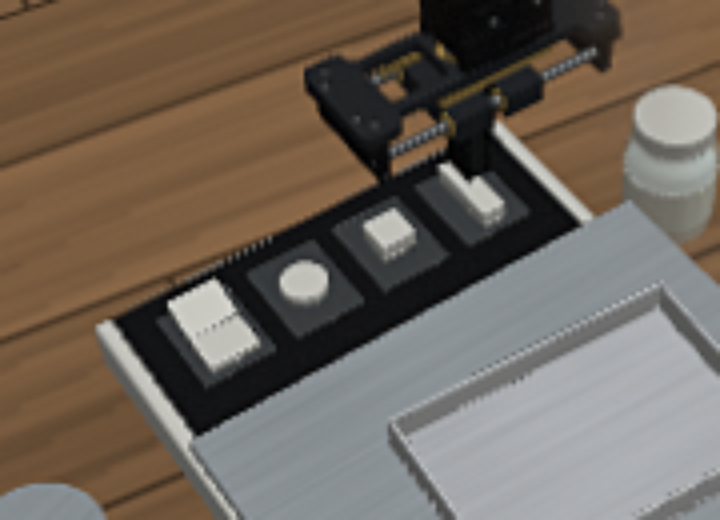

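The round key (303,283) now sits low and the rocker is on. The fingers are above the bar key (470,180), so I press the bar.

arm_command(series=[[[1,0,6],0],[[1,0,12],0],[[1,0,16],0],[[1,0,20],0],[[1,0,23],0]])

```text
time_s: 8.25
tool_pos: [0.4987, 0.0669, 0.0704]
tool_rot: [180.0, 0.0, 7.3]
force: [-2.0, -0.3, 4.4]
grip_width: 0.0007
grasp_force: 1.9
```

arm_command(series=[[[0,0,1],0],[[0,0,2],0],[[0,0,3],0],[[0,0,4],0],[[0,0,4],0]])

```text
time_s: 8.75
tool_pos: [0.4988, 0.0669, 0.0682]
tool_rot: [179.9, 0.0, 7.3]
force: [-8.4, -1.4, 15.9]
grip_width: 0.0009
grasp_force: 8.2
```

The bar is at its stop at 16 N. I hold it briefly, check, and hand in.

arm_command(series=[[[0,0,0],0],[[0,0,0],0],[[0,0,0],0],[[0,0,0],0],[[0,0,0],0]])

```text
time_s: 9.25
tool_pos: [0.4988, 0.0669, 0.0683]
tool_rot: [179.9, 0.0, 7.3]
force: [-6.5, -0.7, 14.7]
grip_width: 0.0002
grasp_force: 8.1
```

Run:
```python
from cell import env
o=env.get_obs();print(o['tool_pos'],o['force'])
if o['force'][2]>8 and o['tool_pos'][2]<.069: print(env.sign_off())
```

```text
[0.49882925 0.06694797 0.06825012] [-6.52557778 -0.67149816 14.74946855]
the job is handed in; nothing more can be done
None
```

I tipped the rocker on, pushed the round key in, and handed in at about 9.3 s with the fingers holding the bar key down at about 15 N; sign-off gave no verdict.

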